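# Slide tool blocks into rows of their own length

## Task

Sort the three white end-mill blocks by length: slide each one along the bench into the aluminium row of its own length (short, medium, long), fully home against the row's stop. Do not lift or tip the blocks, keep off the end mills standing in them, and leave the other things on the bench where they are.

Things in the scene. Friction and masses are not known exactly. Their poses are not given: they have to be found in the camera images.
- block_short: The short tool block: plain white plastic slab 85 mm long (its x), 72 mm wide (y), 30 mm high, with 6 dark end mills standing in it up to 60 mm above the bench, at least 18 mm inside its long sides. Loose, 0.25 to 0.65 kg. Origin: centre of its underside, on the bench; z up. Starts with x within 0.3 rad of the robot's +x; either end may lead.
- tools_short: The 6 end mills standing in the short block, fixed in it: 2 lines 24 mm apart, 25 mm pitch, 11 mm thick, from 30 to 60 mm above the bench. Origin and axes as the block's. Not to be touched.
- home_short (a point): Where the short block's origin belongs, on its row's centre line at bench height; x points into the row, away from the robot. Row: two aluminium fences 78 mm apart, 20 mm high, bench floor; stop 42.5 mm beyond this point, open mouth 32.5 mm before it (75 mm deep: the block at home stands out 10 mm). At the mouth the fences flare over 20 mm to 92 mm.
- block_medium: The medium tool block: plain white plastic slab 110 mm long (its x), 72 mm wide (y), 30 mm high, with 8 dark end mills standing in it up to 60 mm above the bench, at least 18 mm inside its long sides. Loose, 0.25 to 0.65 kg. Origin: centre of its underside, on the bench; z up. Starts with x within 0.3 rad of the robot's +x; either end may lead.
- tools_medium: The 8 end mills standing in the medium block, fixed in it: 2 lines 24 mm apart, 25 mm pitch, 11 mm thick, from 30 to 60 mm above the bench. Origin and axes as the block's. Not to be touched.
- home_medium (a point): Where the medium block's origin belongs, on its row's centre line at bench height; x points into the row, away from the robot. Row: two aluminium fences 78 mm apart, 20 mm high, bench floor; stop 55 mm beyond this point, open mouth 45 mm before it (100 mm deep: the block at home stands out 10 mm). At the mouth the fences flare over 20 mm to 92 mm.
- block_long: The long tool block: plain white plastic slab 135 mm long (its x), 72 mm wide (y), 30 mm high, with 10 dark end mills standing in it up to 60 mm above the bench, at least 18 mm inside its long sides. Loose, 0.25 to 0.65 kg. Origin: centre of its underside, on the bench; z up. Starts with x within 0.3 rad of the robot's +x; either end may lead.
- tools_long: The 10 end mills standing in the long block, fixed in it: 2 lines 24 mm apart, 25 mm pitch, 11 mm thick, from 30 to 60 mm above the bench. Origin and axes as the block's. Not to be touched.
- home_long (a point): Where the long block's origin belongs, on its row's centre line at bench height; x points into the row, away from the robot. Row: two aluminium fences 78 mm apart, 20 mm high, bench floor; stop 67.5 mm beyond this point, open mouth 57.5 mm before it (125 mm deep: the block at home stands out 10 mm). At the mouth the fences flare over 20 mm to 92 mm.
- case_a: Clear plastic tool case with white cap, 110 x 22 x 20 mm, lying on the bench near the robot's left. Bystander; origin under its centre.
- case_b: Clear plastic tool case with white cap, 100 x 22 x 20 mm, beside the rows on the right. Bystander; origin under its centre.
- phone: Black telephone, 75 x 150 x 9 mm, near the robot. Bystander; origin under its centre.
- oil_bottle: White bottle with a blue cap, 44 mm across, 95 mm high, beside the rows on the left. Bystander; origin under its centre.
- caliper: Steel caliper lying flat, 170 mm long, 7 mm high, near the robot. Bystander; origin under its beam's centre.

How it is judged:
By the outcome, as a careful person would: the job done as asked, in the order asked, and still so for the second after the job is handed in, with the robot touching nothing.
It also fails if it takes over 72 s, if anything falls off the work surface, if the arm or the gripper's body presses on something with over 40 N, if the wrist force passes 120 N, or if a joint passes its speed limit or range.

## Robot

A 7-joint arm with a two-finger parallel gripper is mounted at the origin on the work surface. World frame = base frame: x ahead of the robot, y to its left, z up, the work surface at z = 0. Lengths are in m, angles in rad, forces in N, time in s.
With the tool pointing down it reaches from about 0.4 to 0.85 m from the base axis. Payload 4.5 kg.
Tool frame: the origin (TCP) lies on the centre line of the jaws, within the pads' length; the fingertips stand 8 mm ahead of it and the grasp point (between the pads) lies 11 mm behind it; z points along the fingers, x is the direction in which the jaws open and shut, and the axes are right-handed (so a half turn about z gives the same grasp; the last joint's range is limited). The gripper opens to 88 mm and grips with 3 to 60 N. Pads are 18 mm wide; open, the fingers measure 123 mm over their backs; the gripper's body (75 mm by 187 mm) begins 45 mm behind the grasp point.
Start: joints at [-1.282, 0.689, -0.195, 1.565, 0.157, 0.902, -0.215], TCP at [0.158, 0.605, 0.247] pointing down, gripper open.
Joint ranges: [-3.01, 3.01], [-0.46, 2.08], [-1.47, 1.51], [0.13, 2.56], [-1, 4.14], [0.04, 2.09], [-2.66, 2.66]. Speed limits (rad/s): [2.57, 2.57, 3.14, 3.14, 3.14, 3.14, 3.14].

## Interface

Orientations are given as a unit quaternion [x, y, z, w].
In Python, from plant import r gives the robot as it stands.
- The arm moves only by the shell command python3 -m pendant 'ROWS' [FORCE]. ROWS is JSON, a list of rows, each a list of 3 entries, a list of its own where there are three numbers: the turn, a rotation vector about the tool's x, y, z in rad, then the shift along the tool's x, y, z in m, then the opening, from 0 (shut) to 1 (fully open). In form: [[[wx, wy, wz], [tx, ty, tz], claw], ...]. A call has 1 to 10 rows; each row is the pose to reach, as a shift and turn from the pose commanded when the call began, along the tool's axes at that moment; what a row does not reach only later rows make up. A row lasts 1/10 s, in which the tool goes at most 50 mm and 8.59 degrees, less where a joint would pass 70% of its speed; a pose out of reach is approached as far as the arm can. A call with a gripper value outside its range is refused whole. The fingers move at their own pace and stop on an object; FORCE is the grip in N (left out, the last holds). Time passes only in rows, so rows that repeat a pose let the fingers close. It gives the time, the measured TCP pose, the force and the opening at its end, in the units of the state.
- r.get_state(): the state, without advancing time (a new reading comes with each control period).
- r.snapshot(name): name is "scene" or "top"; returns a dict with "image" (400x640x3 uint8, red, green, blue), "mtx" (3x3 intrinsics, pixels), "R" (3x3) and "t" (3): a world point X has camera coordinates R X + t. Camera axes: x right, y down, z forward; pixel columns grow to the right and rows downward; lengths in m; the calibration is good to about 2 mm. A picture is of the moment at which its call begins. There is no depth.
- r.finish_job(): hands the job in, once; it reports no verdict.
The state is a dict: "clock": time; "q": joint angles; "qd": joint speeds; "joint_torque": joint torques, N m; "tool_pos": TCP position; "eef_rot": TCP orientation; "contact_force": force on the tool from outside, world axes, zero at the start; "moment": the same for the moment, N m; "opening": opening from 0.0 (shut) to 1.0 (fully open).
Only numpy, scipy, OpenCV 4.12 (cv2) and the standard library are available. Lean on these libraries where they do the work, as an engineer would, in place of code of your own. Each camera call takes 0.05 s, during which the arm holds its last target. There are 200 camera calls.

## Working session

There is one attempt and no reset: what is moved stays moved. The work goes in short steps, Python scripts to look and compute and a shell command to move; the robot and the scene stay as the last step left them, time stands still between calls to the robot, and variables do not carry over. Pictures are saved under pics/ and viewed, about 8 in all and at most 12, crops included, and the job is handed in when it is done.

```bash
mkdir -p pics; ls; python3 - <<'E'
from plant import r
import cv2,numpy as np
s=r.get_state();print({k:np.round(v,3).tolist() for k,v in s.items()})
for n in("scene","top"):
    d=r.snapshot(n);cv2.imwrite(f"pics/{n}0.png",d["image"][:,:,::-1]);print(n,np.round(d["mtx"],1).tolist(),np.round(d["R"],4).tolist(),np.round(d["t"],4).tolist())
E
```

```text
pics
{'clock': 0.0, 'q': [-1.282, 0.69, -0.195, 1.566, 0.157, 0.902, -0.215], 'qd': [-0.001, -0.0, -0.001, -0.001, -0.002, 0.001, 0.002], 'joint_torque': [0.0, -52.755, -1.267, -15.343, -0.053, 0.006, 0.0], 'tool_pos': [0.157, 0.604, 0.246], 'eef_rot': [0.791, 0.612, -0.001, 0.001], 'contact_force': [0.191, 0.188, -0.073], 'moment': [0.051, -0.037, -0.013], 'opening': 1.001}
scene [[388.8, 0.0, 319.3], [0.0, 388.8, 202.7], [0.0, 0.0, 1.0]] [[-0.7575, 0.6528, -0.0112], [0.5305, 0.6055, -0.5933], [-0.3805, -0.4553, -0.8049]] [0.4172, -0.2874, 1.2302]
top [[368.5, 0.0, 324.3], [0.0, 368.5, 196.3], [0.0, 0.0, 1.0]] [[0.0115, -0.9995, 0.0287], [-0.9881, -0.0158, -0.1529], [0.1533, -0.0266, -0.9878]] [-0.0257, 0.5757, 0.8459]
```

View pics/top0.png

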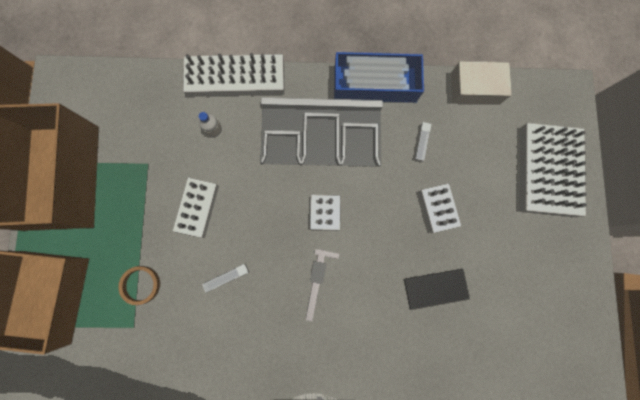

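View pics/scene0.png

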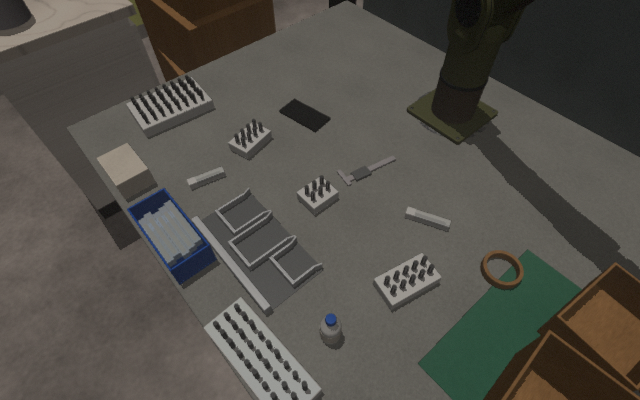

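The top view (up = +x, left = +y) shows the long block at (195,208), the short at (325,212) and the medium at (440,208). The rows, left to right, are short (282,147), long (321,138) and medium (360,145), with mouths near row 163. Next I'll measure the blocks and rows.

```bash
cat > h.py <<'E'
from plant import r
import cv2,numpy as np
from scipy.spatial.transform import Rotation as Ro
def ray(d,uv,z):
    uv=np.atleast_2d(uv).astype(float);R,t=d["R"],d["t"];C=-R.T@t
    D=(np.linalg.inv(d["mtx"])@np.c_[uv,np.ones(len(uv))].T).T@R
    return (C+D*((z-C[2])/D[:,2])[:,None])[:,:2]
def blocks(d,thr,boxes):
    g=cv2.cvtColor(d["image"],cv2.COLOR_RGB2GRAY)
    for n,(x0,y0,x1,y1) in boxes.items():
        m=np.zeros_like(g);m[y0:y1,x0:x1]=(g[y0:y1,x0:x1]>thr)*255
        cs,_=cv2.findContours(m,cv2.RETR_EXTERNAL,cv2.CHAIN_APPROX_NONE)
        c=max(cs,key=cv2.contourArea)[:,0]
        P=ray(d,c,.03)*1000
        (cx,cy),(w,h),a=cv2.minAreaRect(P.astype(np.float32))
        if w<h: w,h,a=h,w,a-90
        a=(a+90)%180-90
        print(n,"ctr",round(cx,1),round(cy,1),"dim",round(w),round(h),"yaw",round(a,1))
def go(x,y,z,yaw):
    """print turn about tool z and shift in tool axes; yaw deg = direction of tool y from world +x, tool down"""
    s=r.get_state();R=Ro.from_quat(s["eef_rot"]);c,q=np.cos(np.radians(yaw)),np.sin(np.radians(yaw))
    T=Ro.from_matrix(np.array([[-q,c,0],[c,q,0],[0,0,-1]]))
    print("turn",np.round((R.inv()*T).as_rotvec(),3),"shift",np.round(R.inv().apply(np.array([x,y,z])-s["tool_pos"]),4))
E
python3 - <<'E'
from h import *
d=r.snapshot("top");g=cv2.cvtColor(d["image"],cv2.COLOR_RGB2GRAY)
for thr in(130,160):blocks(d,thr,dict(long=(165,170,225,245),short=(300,185,350,240),medium=(415,175,470,240)))
print(g[205:210,300:345:2]);
for v in(138,146,154,158,161,164): # fence crossings
    row=g[v,255:390].astype(int);print(v,"peaks",[(i+255,row[i],np.round(ray(d,(i+255,v),.02)[0]*1000).tolist()) for i in range(1,134) if row[i]>120 and row[i]>=row[i-1] and row[i]>row[i+1]])
for u in(275,283,291,312,320,328,352,360,368):
    col=g[105:160,u].astype(int);i=col.argmax();print(u,i+105,col[i],np.round(ray(d,(u,i+105),.02)[0]*1000))
c=cv2.resize(d["image"][85:240,165:475],None,fx=2.5,fy=2.5,interpolation=cv2.INTER_CUBIC);cv2.imwrite("pics/c1.png",c[:,:,::-1])
for n,p in dict(bottle=(208,130),caseb_t=(427,124),caseb_b=(420,160)).items():print(n,ray(d,p,.0))
go(.45,.3,.15,0)
E
```

```text
long ctr 547.4 296.2 dim 185 142 yaw 3.0
short ctr 539.9 -30.8 dim 135 96 yaw 2.6
medium ctr 556.7 -322.8 dim 125 120 yaw 3.9
long ctr 547.4 296.9 dim 133 70 yaw -11.8
short ctr 539.8 -20.4 dim 83 69 yaw 0.8
medium ctr 555.0 -306.7 dim 109 70 yaw 14.2
[[134 131 132 130 119 132 191 196 194 192 189 196 196 194 194 185 195 197
  196 193 139 130 129]
 [131 127 131 131 121 130 194 197 195 194 193 194 195 197 195 195 197 194
  194 192 137 129 131]
 [129 129 131 130 119 130 194 197 194 193 182 191 193 196 195 191 192 195
  195 191 137 130 129]
 [131 130 127 127 117 132 197 193 193 176 154 179 196 190 186 169 182 195
  193 193 134 128 128]
 [129 128 126 127 114 128 191 193 179 146 111 157 195 176 161 121 152 192
  195 191 137 129 130]]
138 peaks [(259, np.int64(130), [727.0, 149.0]), (265, np.int64(159), [727.0, 134.0]), (298, np.int64(170), [729.0, 50.0]), (304, np.int64(168), [729.0, 35.0]), (337, np.int64(167), [731.0, -49.0]), (344, np.int64(168), [731.0, -67.0]), (376, np.int64(173), [733.0, -149.0]), (382, np.int64(130), [733.0, -164.0]), (384, np.int64(129), [733.0, -169.0])]
146 peak
[... 1409 characters left out ...]
64 peaks [(257, np.int64(134), [659.0, 151.0]), (266, np.int64(123), [659.0, 129.0]), (269, np.int64(127), [659.0, 121.0]), (277, np.int64(123), [660.0, 101.0]), (279, np.int64(121), [660.0, 96.0]), (379, np.int64(147), [665.0, -156.0]), (384, np.int64(134), [665.0, -169.0]), (387, np.int64(132), [665.0, -176.0])]
275 132 178 [743. 109.]
283 132 178 [744.  89.]
291 132 175 [744.  68.]
312 114 177 [793.  16.]
320 114 173 [794.  -5.]
328 114 169 [794. -25.]
352 124 175 [769. -87.]
360 105 176 [ 821. -108.]
368 105 182 [ 821. -129.]
bottle [[0.75165585 0.28412695]]
caseb_t [[ 0.7803832  -0.28801973]]
caseb_b [[ 0.68226504 -0.26659732]]
turn [-0.     0.001 -0.255] shift [-0.2207  0.3598  0.0965]
```

View pics/c1.png

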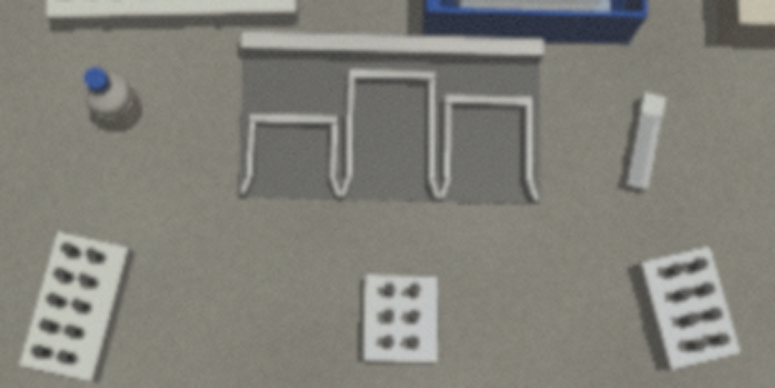

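```bash
python3 -c "
from h import *
go(.511,-.020,.12,0.8)"
```

```text
turn [-0.     0.001 -0.269] shift [-0.5149  0.4995  0.1269]
```

```bash
python3 -m pendant '[[[0,0,-0.1],[-0.03,0.029,0.01],1],[[0,0,-0.2],[-0.065,0.063,0.02],1],[[0,0,-0.269],[-0.1,0.097,0.03],1],[[0,0,-0.269],[-0.135,0.131,0.04],1],[[0,0,-0.269],[-0.17,0.165,0.05],1],[[0,0,-0.269],[-0.205,0.199,0.06],1],[[0,0,-0.269],[-0.24,0.233,0.06],1],[[0,0,-0.269],[-0.275,0.267,0.06],1],[[0,0,-0.269],[-0.31,0.301,0.06],1],[[0,0,-0.269],[-0.345,0.335,0.06],1]]' 50; python3 -c "
from h import *
go(.511,-.020,.12,0.8)"
```

```text
clock: 1.15
tool_pos: [0.3955, 0.1848, 0.1867]
eef_rot: [0.702, 0.712, 0.0, -0.0]
contact_force: [0.4, 0.6, 0.2]
opening: 1.0
turn [ 0.    -0.     0.001] shift [-0.2065  0.1125  0.0667]
```

```bash
python3 -m pendant '[[[0,0,0],[-0.04,0.022,0.013],1],[[0,0,0],[-0.08,0.044,0.026],1],[[0,0,0],[-0.12,0.066,0.039],1],[[0,0,0],[-0.16,0.088,0.052],1],[[0,0,0],[-0.19,0.104,0.06],1],[[0,0,0],[-0.2065,0.1125,0.067],1],[[0,0,0],[-0.2065,0.1125,0.067],1]]' 50; python3 - <<'E'
from h import *
go(.511,-.020,.018,0.8)
d=r.snapshot("scene");cv2.imwrite("pics/s1.png",cv2.resize(d["image"][40:300,150:500],None,fx=2,fy=2)[:,:,::-1])
E
```

```text
clock: 1.85
tool_pos: [0.5107, -0.0219, 0.1186]
eef_rot: [0.704, 0.71, -0.001, 0.0]
contact_force: [-0.6, 0.7, 0.8]
opening: 1.001
turn [-0.001  0.002 -0.006] shift [0.0021 0.0004 0.1006]
```

View pics/s1.png

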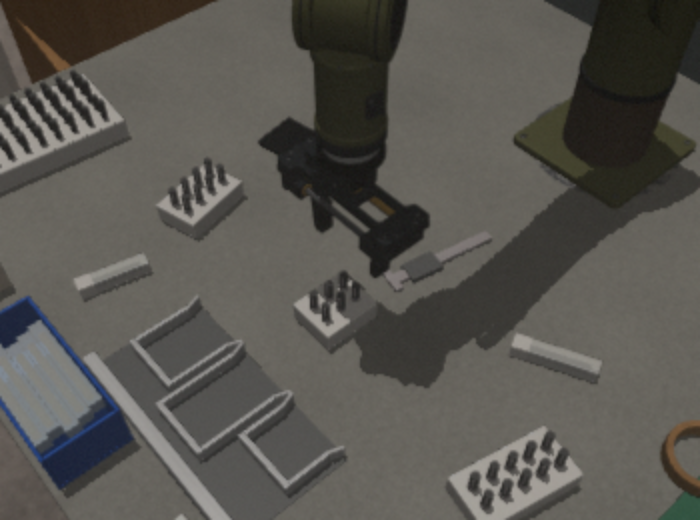

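The gripper is above the short block's rear end, with the fingers at about (320,220) and (378,268) in the crop. The caliper is well behind it. Descending and gripping.

```bash
python3 -m pendant '[[[0,0,0],[0.002,0,0.03],1],[[0,0,0],[0.002,0,0.06],1],[[0,0,0],[0.002,0,0.085],1],[[0,0,0],[0.002,0,0.1],1],[[0,0,0],[0.002,0,0.1],1],[[0,0,0],[0.002,0,0.1],0.7],[[0,0,0],[0.002,0,0.1],0.7],[[0,0,0],[0.002,0,0.1],0.7],[[0,0,0],[0.002,0,0.1],0.7]]' 50;  python3 -c "
from h import *
go(.511,.0925,.018,0)"
```

```text
clock: 2.8
tool_pos: [0.5102, -0.0163, 0.0207]
eef_rot: [0.702, 0.712, 0.0, 0.0]
contact_force: [-0.8, 0.5, 7.3]
opening: 0.812
turn [ 0.001 -0.     0.014] shift [0.1087 0.0023 0.0027]
```

```bash
python3 -m pendant '[[[0,0,0],[0.008,0,-0.001],0.7],[[0,0,0],[0.023,0,-0.0015],0.7],[[0,0,0],[0.038,0.005,-0.0015],0.7],[[0,0,0.007],[0.053,0.01,-0.0015],0.7],[[0,0,0.014],[0.068,0.02,-0.0015],0.7],[[0,0,0.014],[0.083,0.03,-0.0015],0.7],[[0,0,0.014],[0.096,0.035,-0.0015],0.7],[[0,0,0.014],[0.108,0.04,-0.0015],0.7],[[0,0,0.014],[0.1085,0.04,-0.0015],0.7],[[0,0,0.014],[0.1085,0.04,-0.0015],0.7]]';  python3 - <<'E'
from h import *
go(.641,.0925,.02,0)
d=r.snapshot("top");cv2.imwrite("pics/t2.png",cv2.resize(d["image"][80:260,200:460],None,fx=3,fy=3)[:,:,::-1])
E
```

```text
clock: 3.8
tool_pos: [0.5482, 0.0928, 0.0211]
eef_rot: [0.707, 0.707, -0.0, -0.0]
contact_force: [-0.4, 0.5, -2.4]
opening: 0.813
turn [-0.001  0.     0.001] shift [-0.0003  0.0928  0.001 ]
```

View pics/t2.png

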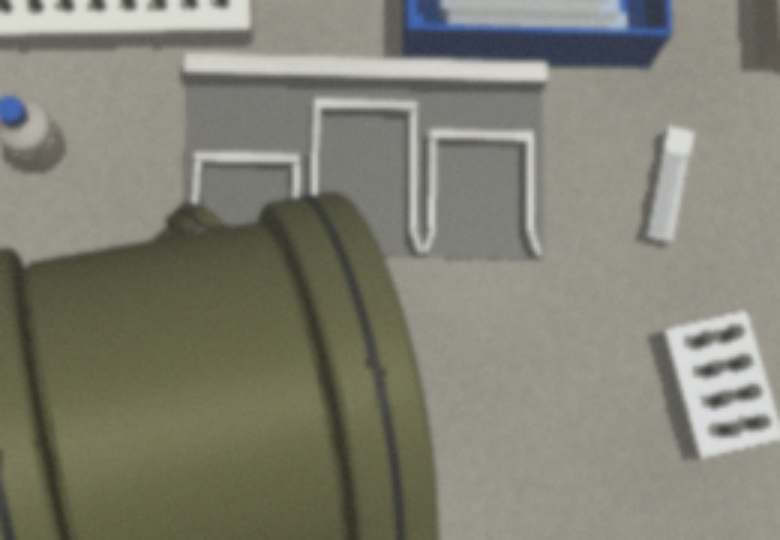

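The top view is occluded by the arm. The grip force is fine and the block is held at y=0.093 with no yaw, so I'm moving forward.

```bash
python3 -m pendant '[[[0,0,0],[0,0.008,0.001],0.7],[[0,0,0],[0,0.02,0.001],0.7],[[0,0,0],[0,0.032,0.001],0.7],[[0,0,0],[0,0.044,0.001],0.7],[[0,0,0],[0,0.056,0.001],0.7],[[0,0,0],[0,0.068,0.001],0.7],[[0,0,0],[0,0.08,0.001],0.7],[[0,0,0],[0,0.09,0.001],0.7],[[0,0,0],[0,0.093,0.001],0.7],[[0,0,0],[0,0.093,0.001],0.7]]';  python3 - <<'E'
from h import *
print(r.get_state()["moment"])
d=r.snapshot("scene");cv2.imwrite("pics/s3.png",cv2.resize(d["image"][140:330,180:440],None,fx=3,fy=3)[:,:,::-1])
E
```

```text
clock: 4.85
tool_pos: [0.64, 0.092, 0.0207]
eef_rot: [0.707, 0.707, -0.001, -0.001]
contact_force: [-5.0, 0.1, 7.2]
opening: 0.816
[0.25432897 0.99391252 0.02705093]
```

View pics/s3.png

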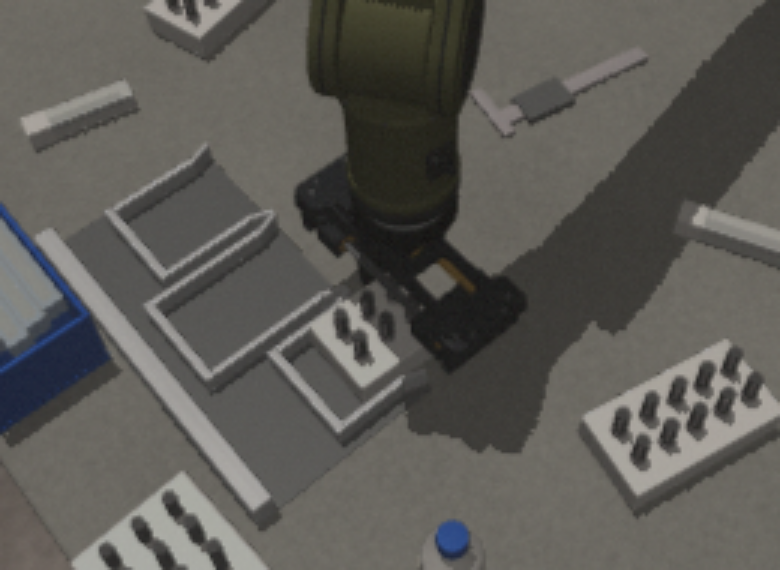

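The short block is straight in its row, gripped at its rear just outside the mouth. I'll open, back straight off, shut the fingers and push.

```bash
python3 -m pendant '[[[0,0,0],[0,0,0],1],[[0,0,0],[0,0,0],1],[[0,0,0],[0,0,0],1],[[0,0,0],[0,-0.02,0],1],[[0,0,0],[0,-0.045,0],1],[[0,0,0],[0,-0.055,0],0.5],[[0,0,0],[0,-0.055,0],0],[[0,0,0],[0,-0.055,0],0],[[0,0,0],[0,-0.055,0],0],[[0,0,0],[0,-0.055,0],0]]'; python3 -m pendant '[[[0,0,0],[0,0.01,0],0],[[0,0,0],[0,0.02,0],0],[[0,0,0],[0,0.03,0],0],[[0,0,0],[0,0.036,0],0],[[0,0,0],[0,0.042,0],0],[[0,0,0],[0,0.048,0],0],[[0,0,0],[0,0.052,0],0],[[0,0,0],[0,0.055,0],0],[[0,0,0],[0,0.055,0],0]]'
```

```text
clock: 5.9
tool_pos: [0.5876, 0.0927, 0.0202]
eef_rot: [0.707, 0.707, 0.001, 0.0]
contact_force: [0.4, 0.4, -0.0]
opening: 0.57
clock: 6.8
tool_pos: [0.6425, 0.0933, 0.0203]
eef_rot: [0.707, 0.707, 0.001, 0.0]
contact_force: [-0.0, 0.8, -0.5]
opening: 0.005
```

```bash
python3 -m pendant '[[[0,0,0],[0,0.003,0],0],[[0,0,0],[0,0.006,0],0],[[0,0,0],[0,0.008,0],0],[[0,0,0],[0,0.01,0],0],[[0,0,0],[0,0.01,0],0]]'
```

```text
clock: 7.3
tool_pos: [0.6447, 0.0931, 0.0201]
eef_rot: [0.706, 0.708, -0.006, -0.004]
contact_force: [-16.3, -0.3, 14.2]
opening: 0.007
```

```bash
python3 -m pendant '[[[0,0,0],[0,-0.012,0],0],[[0,0,0],[0,-0.035,0],0],[[0,0,0],[0,-0.065,-0.02],0.5],[[0,0,0],[0,-0.1,-0.05],1],[[0,0,0],[-0.03,-0.12,-0.08],1],[[0,0,0],[-0.07,-0.13,-0.1],1],[[0,0,0],[-0.115,-0.13,-0.1],1],[[0,0,-0.1],[-0.16,-0.13,-0.1],1],[[0,0,-0.2],[-0.205,-0.13,-0.1],1],[[0,0,-0.25],[-0.25,-0.13,-0.1],1]]';  python3 -c "
from h import *
go(.515,-.317,.12,14.2)"
```

```text
clock: 8.3
tool_pos: [0.5228, -0.1595, 0.1208]
eef_rot: [0.612, 0.791, 0.001, 0.001]
contact_force: [0.6, 0.1, -0.4]
opening: 0.705
turn [0.003 0.001 0.005] shift [-0.1505 -0.047   0.0009]
```

```bash
python3 -m pendant '[[[0,0,0],[-0.04,-0.012,0],1],[[0,0,0],[-0.085,-0.026,0],1],[[0,0,0],[-0.12,-0.038,0],1],[[0,0,0],[-0.145,-0.045,0],1],[[0,0,0],[-0.1505,-0.047,0],1],[[0,0,0],[-0.1505,-0.047,0],1]]';  python3 - <<'E'
from h import *
go(.515,-.317,.02,14.2)
d=r.snapshot("top");c=np.hstack([d["image"][90:250,170:330],r.snapshot("scene")["image"][110:270,180:340]]);cv2.imwrite("pics/t4.png",cv2.resize(c,None,fx=2.5,fy=2.5)[:,:,::-1])
E
```

```text
clock: 8.9
tool_pos: [0.5137, -0.3154, 0.1203]
eef_rot: [0.614, 0.789, 0.0, 0.001]
contact_force: [-0.3, 0.8, -0.4]
opening: 1.0
turn [0.001 0.    0.   ] shift [-0.0018  0.0008  0.1003]
```

View pics/t4.png

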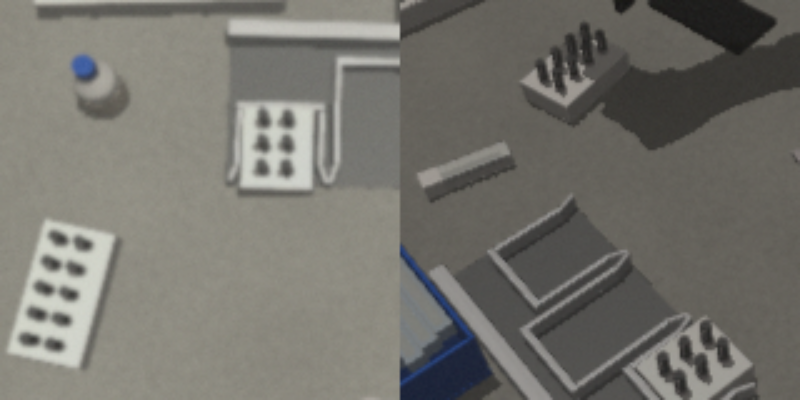

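The short block sits against its stop: top-view crop (280,100) meets the stop line, with a 10 mm protrusion at row 190. Now gripping the medium block.

```bash
python3 -m pendant '[[[0,0,0],[-0.0015,0,0.03],1],[[0,0,0],[-0.0015,0,0.06],1],[[0,0,0],[-0.0015,0,0.085],1],[[0,0,0],[-0.0015,0,0.099],1],[[0,0,0],[-0.0015,0,0.099],1],[[0,0,0],[-0.0015,0,0.099],1],[[0,0,0],[-0.0015,0,0.099],0.7],[[0,0,0],[-0.0015,0,0.099],0.7],[[0,0,0],[-0.0015,0,0.099],0.7],[[0,0,0],[-0.0015,0,0.099],0.7]]' 50;  python3 -c "
from h import *
go(.53,-.1075,.0205,0)"
```

```text
clock: 10.0
tool_pos: [0.5144, -0.3166, 0.0223]
eef_rot: [0.613, 0.79, 0.0, 0.001]
contact_force: [-1.0, 0.3, 6.1]
opening: 0.812
turn [0.002 0.001 0.25 ] shift [0.1987 0.0668 0.0017]
```

```bash
python3 -m pendant '[[[0,0,0],[0.009,0.003,-0.0005],0.7],[[0,0,0.02],[0.024,0.008,-0.0005],0.7],[[0,0,0.05],[0.044,0.015,-0.0005],0.7],[[0,0,0.08],[0.064,0.021,-0.0005],0.7],[[0,0,0.11],[0.084,0.028,-0.0005],0.7],[[0,0,0.14],[0.104,0.035,-0.0005],0.7],[[0,0,0.17],[0.124,0.042,-0.0005],0.7],[[0,0,0.2],[0.144,0.049,-0.0005],0.7],[[0,0,0.23],[0.164,0.055,-0.0005],0.7],[[0,0,0.25],[0.182,0.061,-0.0005],0.7]]';  python3 -c "
from h import *
go(.53,-.1075,.0205,0)"
```

```text
clock: 11.0
tool_pos: [0.5277, -0.126, 0.0223]
eef_rot: [0.708, 0.706, -0.001, 0.001]
contact_force: [-0.4, -5.3, 3.8]
opening: 0.811
turn [-0.     0.003 -0.003] shift [0.0185 0.0023 0.0018]
```

```bash
python3 -m pendant '[[[0,0,-0.001],[0.01,0.001,0],0.7],[[0,0,-0.001],[0.017,0.002,0],0.7],[[0,0,-0.001],[0.017,0.004,0],0.7],[[0,0,-0.001],[0.017,0.01,0],0.7],[[0,0,-0.001],[0.017,0.015,0],0.7],[[0,0,-0.001],[0.017,0.015,0],0.7]]';  python3 - <<'E'
from h import *
go(.641,-.1075,.0205,0)
d=r.snapshot("scene");cv2.imwrite("pics/s5.png",cv2.resize(d["image"][110:290,150:400],None,fx=3,fy=3)[:,:,::-1])
E
```

```text
clock: 11.6
tool_pos: [0.5331, -0.108, 0.0222]
eef_rot: [0.706, 0.708, -0.007, -0.005]
contact_force: [-18.0, 1.3, 23.9]
opening: 0.814
turn [-0.018  0.003  0.002] shift [ 0.0004  0.1079 -0.0002]
```

View pics/s5.png

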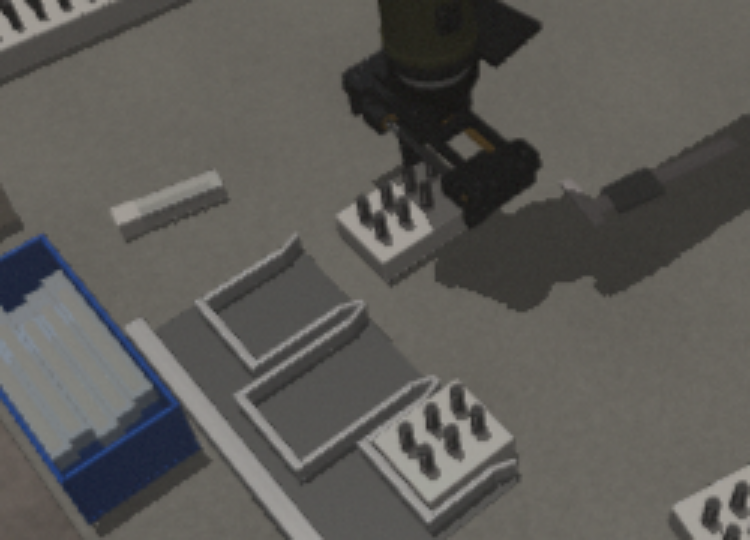

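Pushing forward presses the medium block down (24 N) and it sticks. I'll ease the tool up a little.

```bash
python3 -m pendant '[[[0,0,0],[0,0,-0.001],0.7],[[0,0,0],[0,0,-0.0015],0.7],[[0,0,0],[0,0,-0.0015],0.7],[[0,0,0],[0,0,-0.0015],0.7]]';  python3 -c "
from h import *
go(.641,-.1075,.0215,0)"
```

```text
clock: 12.05
tool_pos: [0.543, -0.1072, 0.0227]
eef_rot: [0.706, 0.708, 0.0, -0.0]
contact_force: [-1.1, -0.0, -2.8]
opening: 0.816
turn [ 0.    -0.001  0.002] shift [-0.0004  0.098   0.0012]
```

```bash
python3 -m pendant '[[[0,0,0],[0,0.006,0.0004],0.7],[[0,0,0],[0,0.018,0.0004],0.7],[[0,0,0],[0,0.03,0.0004],0.7],[[0,0,0],[0,0.042,0.0004],0.7],[[0,0,0],[0,0.054,0.0004],0.7],[[0,0,0],[0,0.066,0.0004],0.7],[[0,0,0],[0,0.078,0.0004],0.7],[[0,0,0],[0,0.09,0.0004],0.7],[[0,0,0],[0,0.097,0.0004],0.7],[[0,0,0],[0,0.097,0.0004],0.7]]'
```

```text
clock: 13.05
tool_pos: [0.6412, -0.1075, 0.0226]
eef_rot: [0.707, 0.707, 0.001, 0.001]
contact_force: [0.6, 0.5, -2.3]
opening: 0.812
```

```bash
python3 -m pendant '[[[0,0,0],[0,0,0.001],0.9],[[0,0,0],[0,0,0.001],1],[[0,0,0],[0,0,0.001],1],[[0,0,0],[0,-0.02,0],1],[[0,0,0],[0,-0.045,0],1],[[0,0,0],[0,-0.055,0],0.5],[[0,0,0],[0,-0.055,0],0],[[0,0,0],[0,-0.055,0],0],[[0,0,0],[0,-0.055,0],0],[[0,0,0],[0,-0.055,0],0]]'; python3 -m pendant '[[[0,0,0],[0,0.01,0],0],[[0,0,0],[0,0.02,0],0],[[0,0,0],[0,0.03,0],0],[[0,0,0],[0,0.036,0],0],[[0,0,0],[0,0.042,0],0],[[0,0,0],[0,0.048,0],0],[[0,0,0],[0,0.052,0],0],[[0,0,0],[0,0.055,0],0],[[0,0,0],[0,0.057,0],0],[[0,0,0],[0,0.057,0],0]]';python3 -m pendant '[[[0,0,0],[0,0.003,0],0],[[0,0,0],[0,0.005,0],0],[[0,0,0],[0,0.007,0],0],[[0,0,0],[0,0.007,0],0]]'
```

```text
clock: 14.05
tool_pos: [0.5857, -0.1075, 0.0229]
eef_rot: [0.707, 0.708, 0.001, 0.0]
contact_force: [0.5, 0.5, 0.3]
opening: 0.573
clock: 15.05
tool_pos: [0.6419, -0.1076, 0.0226]
eef_rot: [0.707, 0.708, 0.0, -0.0]
contact_force: [-2.9, -1.5, -1.1]
opening: 0.005
clock: 15.45
tool_pos: [0.6444, -0.1074, 0.0226]
eef_rot: [0.707, 0.708, -0.004, -0.003]
contact_force: [-12.7, -1.5, 7.1]
opening: 0.005
```

```bash
python3 -m pendant '[[[0,0,0],[0,0.003,0],0],[[0,0,0],[0,0.003,0],0],[[0,0,0],[0,-0.01,0],0],[[0,0,0],[0,-0.03,0],0],[[0,0,0],[0,-0.06,-0.02],0.5],[[0,0,0],[0.01,-0.09,-0.05],1],[[0,0,0],[0.04,-0.115,-0.085],1],[[0,0,0],[0.08,-0.13,-0.1],1],[[0,0,0.05],[0.12,-0.14,-0.1],1],[[0,0,0.1],[0.165,-0.145,-0.1],1]]';  python3 -c "
from h import *
go(.495,.308,.12,-11.8)"
```

```text
clock: 16.45
tool_pos: [0.5051, 0.0601, 0.1245]
eef_rot: [0.742, 0.671, 0.003, 0.001]
contact_force: [1.4, 0.5, -0.0]
opening: 0.526
turn [ 0.005 -0.004  0.105] shift [ 0.2456 -0.035   0.0052]
```

```bash
python3 -m pendant '[[[0,0,0.05],[0.04,-0.006,0],1],[[0,0,0.105],[0.085,-0.012,0],1],[[0,0,0.105],[0.13,-0.018,0],1],[[0,0,0.105],[0.175,-0.025,0],1],[[0,0,0.105],[0.215,-0.031,0.003],1],[[0,0,0.105],[0.24,-0.035,0.004],1],[[0,0,0.105],[0.2455,-0.035,0.004],1],[[0,0,0.105],[0.2455,-0.035,0.004],1]]';  python3 - <<'E'
from h import *
go(.495,.308,.0215,-11.8)
d=r.snapshot("top")
blocks(d,160,dict(long=(165,150,225,245)))
c=np.hstack([d["image"][90:250,170:330],d["image"][90:250,300:460]]);cv2.imwrite("pics/t6.png",cv2.resize(c,None,fx=2.5,fy=2.5)[:,:,::-1])
E
```

```text
clock: 17.25
tool_pos: [0.4934, 0.3071, 0.1193]
eef_rot: [0.775, 0.632, 0.002, -0.001]
contact_force: [0.5, -1.1, 0.0]
opening: 1.002
turn [ 0.001 -0.003  0.005] shift [0.0009 0.0013 0.0978]
long ctr 569.9 292.6 dim 90 72 yaw -10.6
```

View pics/t6.png

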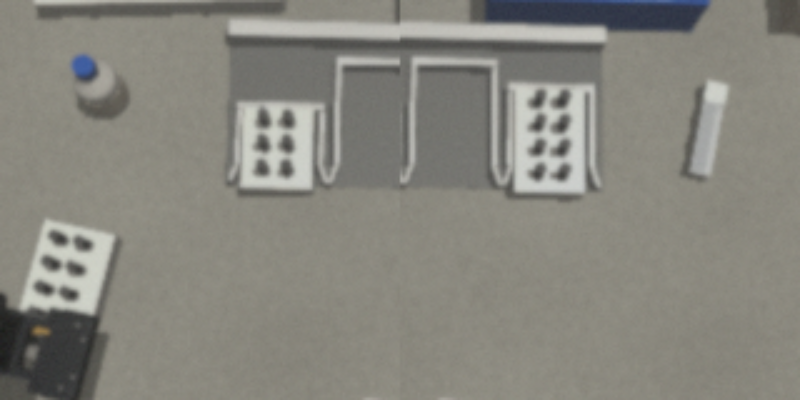

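Short and medium both stand home at their stops, and the long block is undisturbed. Gripping the long one.

```bash
python3 -m pendant '[[[0,0,0.005],[0.001,0.001,0.03],1],[[0,0,0.005],[0.001,0.001,0.06],1],[[0,0,0.005],[0.001,0.001,0.085],1],[[0,0,0.005],[0.001,0.001,0.097],1],[[0,0,0.005],[0.001,0.001,0.097],1],[[0,0,0.005],[0.001,0.001,0.097],1],[[0,0,0.005],[0.001,0.001,0.097],0.7],[[0,0,0.005],[0.001,0.001,0.097],0.7],[[0,0,0.005],[0.001,0.001,0.097],0.7],[[0,0,0.005],[0.001,0.001,0.097],0.7]]' 55;  python3 -c "
from h import *
go(.50,-.0075,.0225,0)"
```

```text
clock: 18.3
tool_pos: [0.495, 0.307, 0.023]
eef_rot: [0.777, 0.63, 0.002, -0.0]
contact_force: [-0.3, 0.9, 6.8]
opening: 0.813
turn [ 0.002 -0.003 -0.208] shift [-3.067e-01  6.990e-02 -2.000e-04]
```

```bash
python3 -m pendant '[[[0,0,0],[-0.007,0.0015,-0.0012],0.7],[[0,0,-0.02],[-0.022,0.005,-0.0012],0.7],[[0,0,-0.045],[-0.04,0.009,-0.0012],0.7],[[0,0,-0.07],[-0.058,0.013,-0.0012],0.7],[[0,0,-0.095],[-0.076,0.017,-0.0012],0.7],[[0,0,-0.12],[-0.094,0.021,-0.0012],0.7],[[0,0,-0.145],[-0.112,0.0255,-0.0012],0.7],[[0,0,-0.17],[-0.13,0.0295,-0.0012],0.7],[[0,0,-0.19],[-0.148,0.0335,-0.0012],0.7],[[0,0,-0.208],[-0.166,0.038,-0.0012],0.7]]';  python3 -c "
from h import *
go(.50,-.0075,.0225,0)"
```

```text
clock: 19.3
tool_pos: [0.4965, 0.1337, 0.0231]
eef_rot: [0.707, 0.707, 0.0, -0.0]
contact_force: [-0.2, 3.4, -0.7]
opening: 0.808
turn [-0.    -0.     0.001] shift [-0.1412  0.0034  0.0005]
```

```bash
python3 -m pendant '[[[0,0,0],[-0.018,0,0],0.7],[[0,0,0],[-0.036,0,0],0.7],[[0,0,0],[-0.054,0,0],0.7],[[0,0,0],[-0.072,0,0],0.7],[[0,0,0],[-0.09,0,0],0.7],[[0,0,0],[-0.108,0,0],0.7],[[0,0,0],[-0.124,0,0],0.7],[[0,0,0],[-0.136,0,0],0.7],[[0,0,0],[-0.139,0,0],0.7],[[0,0,0],[-0.139,0,0],0.7]]';  python3 - <<'E'
from h import *
go(.641,-.0073,.0225,0)
d=r.snapshot("scene");cv2.imwrite("pics/s7.png",cv2.resize(d["image"][110:290,170:420],None,fx=3,fy=3)[:,:,::-1])
E
```

```text
clock: 20.3
tool_pos: [0.4957, -0.0055, 0.0231]
eef_rot: [0.708, 0.706, -0.002, 0.0]
contact_force: [-1.4, -0.4, 3.8]
opening: 0.811
turn [-0.002  0.002 -0.003] shift [-0.0014  0.1453  0.0003]
```

View pics/s7.png

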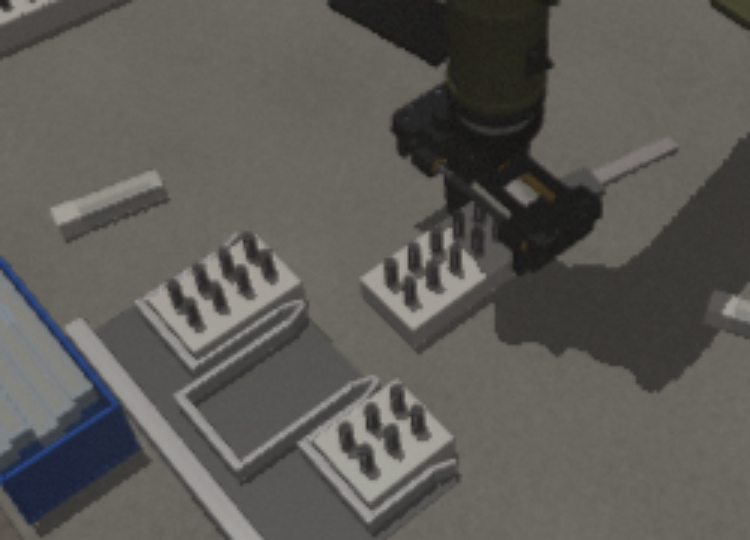

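The long block is lined up with the middle row, so I'm moving it forward.

```bash
python3 -m pendant '[[[0,0,0],[0,0.004,-0.001],0.7],[[0,0,-0.002],[-0.001,0.014,-0.0012],0.7],[[0,0,-0.002],[-0.001,0.028,-0.0012],0.7],[[0,0,-0.002],[-0.001,0.042,-0.0012],0.7],[[0,0,-0.002],[-0.001,0.054,-0.0012],0.7],[[0,0,-0.002],[-0.001,0.06,-0.0012],0.7],[[0,0,-0.002],[-0.001,0.06,-0.0012],0.7]]';  python3 -c "
from h import *
go(.641,-.0073,.0225,0)"
```

```text
clock: 21.05
tool_pos: [0.5575, -0.0047, 0.0237]
eef_rot: [0.707, 0.707, 0.0, 0.0]
contact_force: [1.2, -0.4, -3.9]
opening: 0.807
turn [ 0.001 -0.     0.   ] shift [-0.0026  0.0835  0.0013]
```

```bash
python3 -m pendant '[[[0,0,0],[-0.002,0.006,0.0007],0.7],[[0,0,0],[-0.0025,0.016,0.0007],0.7],[[0,0,0],[-0.0025,0.028,0.0007],0.7],[[0,0,0],[-0.0025,0.04,0.0007],0.7],[[0,0,0],[-0.0025,0.052,0.0007],0.7],[[0,0,0],[-0.0025,0.064,0.0007],0.7],[[0,0,0],[-0.0025,0.075,0.0007],0.7],[[0,0,0],[-0.0025,0.082,0.0007],0.7],[[0,0,0],[-0.0025,0.083,0.0007],0.7]]'
```

```text
clock: 21.95
tool_pos: [0.64, -0.0071, 0.0233]
eef_rot: [0.707, 0.707, -0.0, 0.0]
contact_force: [-1.9, -0.8, -2.9]
opening: 0.812
```

```bash
python3 -m pendant '[[[0,0,0],[0,0,0.0005],0.9],[[0,0,0],[0,0,0.0005],1],[[0,0,0],[0,0,0.0005],1],[[0,0,0],[0,-0.02,0],1],[[0,0,0],[0,-0.045,0],1],[[0,0,0],[0,-0.055,0],0.5],[[0,0,0],[0,-0.055,0],0],[[0,0,0],[0,-0.055,0],0],[[0,0,0],[0,-0.055,0],0],[[0,0,0],[0,-0.055,0],0]]'; python3 -m pendant '[[[0,0,0],[0,0.01,0],0],[[0,0,0],[0,0.02,0],0],[[0,0,0],[0,0.03,0],0],[[0,0,0],[0,0.036,0],0],[[0,0,0],[0,0.042,0],0],[[0,0,0],[0,0.048,0],0],[[0,0,0],[0,0.052,0],0],[[0,0,0],[0,0.055,0],0],[[0,0,0],[0,0.057,0],0],[[0,0,0],[0,0.057,0],0]]';python3 -m pendant '[[[0,0,0],[0,0.003,0],0],[[0,0,0],[0,0.006,0],0],[[0,0,0],[0,0.009,0],0],[[0,0,0],[0,0.009,0],0]]'
```

```text
clock: 22.95
tool_pos: [0.5858, -0.0069, 0.0236]
eef_rot: [0.707, 0.707, 0.001, 0.0]
contact_force: [0.1, -0.0, 0.5]
opening: 0.572
clock: 23.95
tool_pos: [0.6322, 0.0005, 0.0225]
eef_rot: [0.705, 0.71, -0.004, -0.009]
contact_force: [-19.2, 10.2, 11.3]
opening: 0.003
clock: 24.35
tool_pos: [0.6418, 0.0008, 0.0224]
eef_rot: [0.705, 0.709, -0.004, -0.009]
contact_force: [-18.3, 11.4, 11.1]
opening: 0.005
```

```bash
python3 -m pendant '[[[0,0,0],[0,-0.012,0],0],[[0,0,0],[0,-0.04,0],0],[[0,0,0],[0,-0.075,0],0],[[0,0,0],[-0.03,-0.11,-0.04],0],[[0,0,0],[-0.075,-0.14,-0.06],0],[[0,0,0],[-0.12,-0.14,-0.06],0],[[0,0,0],[-0.165,-0.14,-0.06],0],[[0,0,0],[-0.21,-0.14,-0.06],0],[[0,0,0],[-0.25,-0.14,-0.06],0],[[0,0,0],[-0.29,-0.14,-0.06],0]]'; python3 - <<'E'
from h import *
d=r.snapshot("top");g=cv2.cvtColor(d["image"],cv2.COLOR_RGB2GRAY)
for thr in(176,183):blocks(d,thr,dict(short=(255,108,301,200),long=(298,108,343,200),medium=(340,108,385,200)))
cv2.imwrite("pics/t8.png",cv2.resize(d["image"][85:215,240:400],None,fx=4,fy=4,interpolation=cv2.INTER_CUBIC)[:,:,::-1])
E
```

```text
clock: 25.35
tool_pos: [0.5111, -0.2998, 0.0836]
eef_rot: [0.707, 0.707, 0.0, 0.0]
contact_force: [0.5, 0.3, -0.7]
opening: 0.003
short ctr 700.2 90.7 dim 85 83 yaw 1.1
long ctr 723.6 -10.8 dim 141 82 yaw 3.1
medium ctr 712.2 -109.0 dim 112 84 yaw 1.1
short ctr 700.2 92.0 dim 85 75 yaw 1.1
long ctr 723.6 -9.9 dim 141 79 yaw 3.4
medium ctr 710.8 -108.0 dim 109 82 yaw 1.3
```

View pics/t8.png

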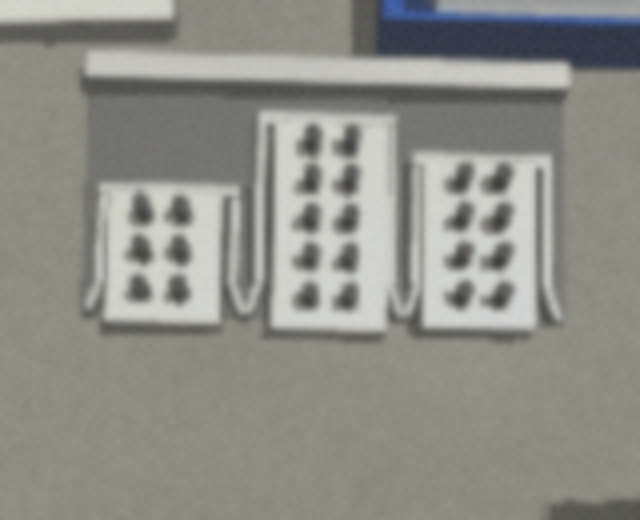

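Short and medium look home in this crop, with rear edges at rows 324 and 328. The long block's rear edge, at row 331, looks 1–2 mm proud. I'll measure the rear edges subpixel.

```bash
python3 - <<'E'
from h import *
d=r.snapshot("top");g=cv2.cvtColor(d["image"],cv2.COLOR_RGB2GRAY).astype(float)
for n,us in dict(short=range(269,293,2),long=range(311,335,2),medium=range(349,372,2)).items():
    P=[]
    for u in us:
        c=g[158:176,u];i=[k for k in range(17) if c[k]>150>=c[k+1]][0];P.append(ray(d,(u,158+i+(c[i]-150)/(c[i]-c[i+1])),.03)[0]*1000)
    P=np.array(P);k=np.polyfit(P[:,1]-P[:,1].mean(),P[:,0],1);print(n,np.round(P.mean(0),1),"slope deg",np.round(np.degrees(-k[0]),2),g[158:176,us[5]].astype(int))
for n,us in dict(short=(269,273,289),long=(311,321,329),medium=(351,361,370)).items():
    for u in us:print(n,u,g[105:142,u].astype(int))
E
```

```text
short [656.1  92.7] slope deg -0.5 [201 201 207 207 209 207 193 154 105  95 110 132 140 138 139 137 136 140]
long [654.7 -11.5] slope deg -6.77 [207 205 203 207 208 209 210 204 191 148 105 110 127 139 142 141 141 141]
medium [ 657.8 -106.4] slope deg -6.31 [194 186 189 195 206 208 210 206 181 127  98 112 137 144 144 142 142 141]
short 269 [ 91  85  85  94 110 113 113 114 113 114 115 114 115 114 116 114 113 114
 114 115 115 114 115 114 123 145 179 191 204 207 208 208 208 210 207 210
 209]
short 273 [ 92  82  83  95 108 115 116 113 114 114 115 115 113 112 115 114 116 115
 113 113 115 114 113 117 120 148 176 178 169 145 133 128 120 115 120 136
 167]
short 289 [107  84  85  95 109 113 115 114 116 113 117 118 116 114 118 115 117 116
 115 116 116 115 118 116 121 139 171 193 200 208 209 209 205 203 201 204
 208]
long 311 [129  91  78  82  98 111 122 147 182 192 194 204 208 209 210 209 208 206
 211 208 207 211 210 208 209 210 209 207 208 209 209 212 209 206 207 208
 205]
long 321 [151 100  83  87  95 112 119 137 168 193 202 204 201 197 194 194 196 199
 201 207 206 205 204 199 197 197 200 207 209 208 209 206 201 201 200 201
 201]
long 329 [160 110  83  89  99 114 119 129 157 185 183 155 131 123 122 130 136 145
 163 182 188 164 135 127 136 144 144 157 180 202 194 167 147 138 142 145
 158]
medium 351 [178 131  93  85  84  96 111 116 117 116 117 120 119 118 118 113 121 135
 165 192 204 206 208 202 180 156 149 164 190 207 209 210 208 199 178 153
 150]
medium 361 [190 154 102  85  83  94 112 114 117 114 118 117 117 115 117 117 116 127
 155 186 197 206 205 188 149 126 122 138 168 200 209 208 205 187 152 127
 127]
medium 370 [198 169 113  82  83  96 113 116 117 117 117 117 118 116 117 118 119 122
 149 178 192 203 208 208 209 209 208 209 209 211 208 211 210 210 208 209
 210]
```

The long block is about 2.6 mm short of its stop: its rear edge is 1 px proud, and the push stopped at x=0.642 rather than 0.6445. It also leans on the right fence. I'll push again, centred on the block.

```bash
python3 -m pendant '[[[0,0,0],[0.03,0.005,0],0],[[0,0,0],[0.075,0.015,0],0],[[0,0,0],[0.12,0.03,0],0],[[0,0,0],[0.165,0.045,0],0],[[0,0,0],[0.21,0.06,0],0],[[0,0,0],[0.25,0.08,0.02],0],[[0,0,0],[0.28,0.095,0.045],0],[[0,0,0],[0.289,0.1,0.062],0],[[0,0,0],[0.289,0.1,0.0625],0],[[0,0,0],[0.289,0.1,0.0625],0]]'; python3 -m pendant '[[[0,0,0],[0,0.015,0],0],[[0,0,0],[0,0.022,0],0],[[0,0,0],[0,0.026,0],0],[[0,0,0],[0,0.03,0],0],[[0,0,0],[0,0.033,0],0],[[0,0,0],[0,0.036,0],0],[[0,0,0],[0,0.039,0],0],[[0,0,0],[0,0.042,0],0],[[0,0,0],[0,0.042,0],0]]'
```

```text
clock: 26.45
tool_pos: [0.6099, -0.0101, 0.0207]
eef_rot: [0.707, 0.707, -0.001, 0.0]
contact_force: [-0.1, -0.8, 0.3]
opening: 0.005
clock: 27.35
tool_pos: [0.6446, -0.0087, 0.0205]
eef_rot: [0.706, 0.708, -0.007, -0.005]
contact_force: [-16.1, 0.6, 14.1]
opening: 0.006
```

It now stops at 0.6446, the same as the other two. Retreating and checking.

```bash
python3 -m pendant '[[[0,0,0],[0,-0.012,0],0],[[0,0,0],[0,-0.04,0],0],[[0,0,0],[0,-0.075,0],0],[[0,0,0],[-0.03,-0.11,-0.04],0],[[0,0,0],[-0.075,-0.14,-0.09],0],[[0,0,0],[-0.12,-0.14,-0.1],0],[[0,0,0],[-0.165,-0.14,-0.1],0],[[0,0,0],[-0.21,-0.14,-0.1],0],[[0,0,0],[-0.25,-0.14,-0.1],0],[[0,0,0],[-0.29,-0.14,-0.1],0]]'; python3 - <<'E'
from h import *
d=r.snapshot("top");g=cv2.cvtColor(d["image"],cv2.COLOR_RGB2GRAY).astype(float)
for n,us in dict(short=range(269,292),long=range(312,333),medium=range(349,370)).items():
    P=[]
    for u in us:
        c=g[162:176,u];i=[k for k in range(13) if c[k]>150>=c[k+1]]
        if i:i=i[0];P.append(ray(d,(u,162+i+(c[i]-150)/(c[i]-c[i+1])),.03)[0]*1000)
    P=np.array(P);P=P[abs(P[:,0]-np.median(P[:,0]))<3];k=np.polyfit(P[:,1]-P[:,1].mean(),P[:,0],1);print(n,len(P),np.round(P.mean(0),1),"slope deg",np.round(np.degrees(-k[0]),2))
s=r.snapshot("scene")["image"]
cv2.imwrite("pics/fin.png",np.hstack([cv2.resize(d["image"][85:325,170:490],(400,300)),cv2.resize(s[60:360,150:470],(400,300))])[:,:,::-1])
E
```

```text
clock: 28.35
tool_pos: [0.5123, -0.3016, 0.1214]
eef_rot: [0.707, 0.707, -0.0, 0.001]
contact_force: [0.4, 0.6, -0.2]
opening: 0.006
short 23 [654.7  92.7] slope deg -1.14
long 21 [654.6 -11.5] slope deg -1.38
medium 21 [ 654.5 -103.9] slope deg 0.08
```

View pics/fin.png

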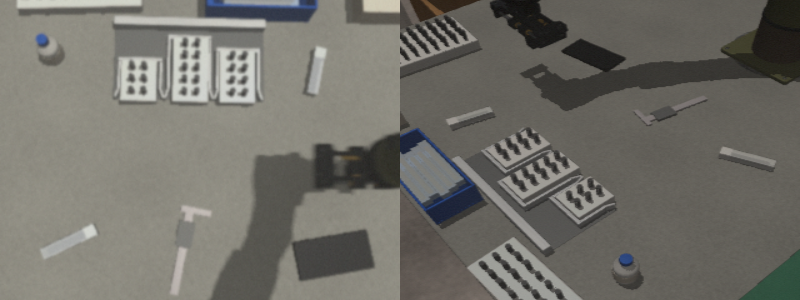

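All three rear edges lie within 0.2 mm of x = 0.6546, the bystanders have not moved and the robot is clear. Handing in.

```bash
python3 -c "
from h import *
print(r.finish_job(), r.get_state()['clock'])"
```

```text
the job is handed in; nothing more can be done
the job is handed in; nothing more can be done
```

All three blocks are in their own rows against the stops, and I handed the job in at about 28 s. They went in the order short, medium, long. I slid each one by gripping its long sides at the rear, then released it and pushed it home with shut fingers.

**Last checks:**
- **Position:** the rear edges measured x = 654.7, 654.6 and 654.5 mm, against about 655 mm expected. Each final push stopped at tool x = 0.644–0.645 m, with about 13 to 16 N.
- **Alignment:** the rear edges slope at most 1.4°.
- **Surroundings:** in the last picture the other things on the bench look unmoved, and the arm is clear of everything.

**What went wrong on the way:**
- **Long block:** its first push stopped about 2.6 mm short, with a sideways force of about 11 N. A second push, centred on the block, seated it.
- **Medium block:** it stuck once while being dragged, because the tool was pressing down with 24 N. Easing the tool up freed it.
- **Slight upward pull:** while dragging, the tool carried 2 to 4 N of each block's weight. I saw no lift, but I did not measure the blocks' height.

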